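# Find the tight spot of the display slide and park it just short, charm centred

## Robot

A 6-joint arm with a two-finger parallel gripper is mounted at the origin on a cart in front of the work surface, level with it; the furniture and walls round the work are solid. World frame = base frame: x ahead of the robot, y to its left, z up, the work surface at z = 0. Lengths are in m, angles in degrees, forces in N, time in s.
With the tool pointing down it reaches from about 0.375 to 0.9 m from the base axis. Payload 3.1 kg.
Tool frame: the origin (TCP) lies at the very end of the fingers, on their centre line; the grasp point (between the pads) lies bot.grip_point_offset behind it (bot.grip_point_offset is the distance from the TCP to the grasp point, in m); z points along the fingers, y is the line along which they close (so a half turn about z gives the same grasp; the last joint's range is limited). The gripper opens to 87 mm and grips with 3 to 60 N. Pads are 19 mm wide; open, the fingers measure 117 mm over their backs; the gripper's body (75 mm by 190 mm) begins 51 mm behind the grasp point.
Start: joints at [-80.758, 30.224, 82.088, -0, 67.689, -10.227], TCP at [0.208, -0.589, 0.223] pointing down, gripper open.
Joint ranges: [-176.69, 176.69], [-43.24, 126.21], [12.49, 139.97], [-82, 262], [0, 151.66], [-163.58, 163.58]. Speed limits (degrees/s): [159.86, 159.86, 180, 180, 180, 180].

## Interface

Orientations are given as a 3x3 rotation matrix whose columns are the frame's x, y, z axes.
In Python, from rig import bot, viewer, ticket gives the robot as it stands.
- The arm moves only by the tool servo_tool, never from a script. Its argument "targets" is a list of rows, each an object with "offset": the shift along the tool's x, y, z in m, a list of three; "dr": the turn, a rotation vector about the tool's x, y, z in degrees, a list of three. In form: [{"offset": [x, y, z], "dr": [ax, ay, az]}, ...]. A call has 1 to 20 rows; each row is the pose to reach, as a shift and turn from the pose commanded when the call began, along the tool's axes at that moment; what a row does not reach only later rows make up. A row lasts 1/12 s, in which the tool goes at most 41.7 mm and 7.16 degrees, less where a joint would pass 70% of its speed; a pose out of reach is approached as far as the arm can. A call with a gripper value outside its range is refused whole. "gripper" is the gripper command: -1 is fully open, 1 is shut, values between are in proportion, set as the call begins (left out, the last holds). The fingers move at their own pace and stop on an object; the grip force is fixed at half the most. Time passes only in rows, so rows that repeat a pose let the fingers close. It gives the time, the measured TCP pose, the force, the opening and the grip force at its end, in the units of the state.
- bot.read_state(): the state, without advancing time (a new reading comes with each control period).
- viewer.capture(name): name is "scene" or "top" or "wrist"; returns a dict with "color" (480x640x3 uint8, red, green, blue), "camera_matrix" (3x3 intrinsics, pixels), "R" (3x3) and "t" (3): a world point X has camera coordinates R X + t. Camera axes: x right, y down, z forward; pixel columns grow to the right and rows downward; lengths in m; the calibration is good to about 2 mm. The wrist camera is an equidistant fisheye: a pixel r from the principal point sees the ray r / f radians off the axis. A picture is of the moment at which its call begins. There is no depth.
- ticket.hand_in(): hands the job in; it is judged then, once.
The state is a dict: "time_s": time; "joint_positions": joint angles; "qvel": joint speeds; "tau": joint torques, N m; "position": TCP position; "tcp_rot": TCP orientation; "force": force on the tool from outside, world axes, zero at the start; "moment": the same for the moment, N m; "opening": opening from 0.0 (shut) to 1.0 (fully open); "grasp_force": force on a finger pad.
Only numpy, scipy, OpenCV 4.12 (cv2) and the standard library are available. Lean on these libraries where they do the work, as an engineer would, in place of code of your own. Each camera call takes 0.05 s, during which the arm holds its last target. There are 200 camera calls.

## Task

The little display slide binds somewhere along its track. Push its carriage by the dark wooden grip toward the red marker and on until you feel it run tight (a light push, do not force it), then back it off so that about 15 mm stand between the brass ear and the red marker, which stays at the farthest point reached; never touch the marker by hand. Leave the tan rectangular charm lying flat and centred on the carriage's white round platform, no edge overhanging, and leave the other charms alone.

Things in the scene. Friction and masses are not known exactly. Their poses are not given: they have to be found in the camera images.
- slide_base: Fixed oak base of the display slide, 90 (x) x 280 (y) x 22 mm with a groove along its length; 8 mm thick dark end stops to 32 mm high. Origin: centre of the underside, on the worktop. Its +y axis is the direction in which the carriage is pushed toward the marker. Position and yaw vary.
- slide_rail: The base's rail and groove, fixed in the base; origin as slide_base. Somewhere in the groove is an unseen swollen place, anywhere from 65 to 120 mm of carriage travel: from there the resistance climbs smoothly by about 1.6 N per mm pushed, on top of the carriage's usual drag of about 1.2 N, and it pushes the carriage back by as much. 3 N from it is running tight; over 22 N is forcing it.
- carriage: Pale wooden carriage riding on the base, plate 50 (x) x 110 (y) mm, top 34 mm above the worktop; it can only slide along the base's y and stays where it is left. Origin: at worktop height directly below the grip's centre; axes parallel to slide_base. At its other (+y) end is a white round platform, 65 mm from the grip; a small brass ear sticks out at the -x side of its front end.
- grip (a point): Centre of the top of the dark wooden upright grip on the carriage, 20 mm (x) x 14 mm (y) x 40 mm tall, top 74 mm above the worktop; pinch it from above across x. Axes as slide_base.
- platform (a point): Centre of the top face of the white round platform on the carriage, 54 mm in diameter, 44 mm above the worktop.
- ear_front (a point): Middle of the front (+y) face of the carriage's brass ear, 28 mm above the worktop; it meets the marker's back face.
- marker_back (a point): Middle of the back (-y) face of the red marker, a 10 x 5 x 12 mm red block on a brass foot sliding in the base beside the carriage, top 35 mm above the worktop. The ear pushes it ahead with about 0.4 N and it stays at the farthest point reached. It starts a little ahead of the ear.
- charm_tan: Loose tan leather charm, rounded rectangle 26 (x) x 34 (y) x 11 mm with a small ring on top (body 10 mm thick), about 11 to 20 g. Origin: centre of the underside. One of three charms on the left of the worktop, in changing order.
- charm_blue: Loose blue heart-shaped charm, 29 x 32 x 11 mm, to be left alone; origin centre of the underside.
- charm_teal: Loose teal oval charm, 26 x 34 x 11 mm, to be left alone; origin centre of the underside.
There are look-alikes about, which are no part of the job. Leave any pink or purple look-alike of the charm_tan alone.

How it is judged:
By the outcome, as a careful person would: the job done as asked, in the order asked, and still so for the second after the job is handed in, with the robot touching nothing.
It also fails if it takes over 54 s, if anything falls off the work surface, if the arm or the gripper's body presses on something with over 40 N, if the wrist force passes 120 N, or if a joint passes its speed limit or range.

## Working session

There is one attempt and no reset: what is moved stays moved. The work goes in short steps, Python scripts to look and compute and a tool call to move; the robot and the scene stay as the last step left them, time stands still between calls to the robot, and variables do not carry over. Pictures are saved under pics/ and viewed, at most 10 in all, crops included, and the job is handed in when it is done.

Besides the shell and the picture viewer there is one more tool, called after "Call:" as name(argument=value, ...), one argument or row to a line, values as JSON. servo_tool: Moves the arm, as the interface text tells. Its arguments: {"type":"object","properties":{"targets":{"type":"array"},"gripper":{"type":"number"}},"required":["targets"]}

```bash
ls; mkdir -p pics; cat > h.py <<'E'
import numpy as np,cv2
from rig import bot,viewer,ticket
def cap(n,f=None):
    c=viewer.capture(n)
    if f: cv2.imwrite('pics/'+f,c['color'][:,:,::-1])
    return c
def ray(c,u,v,z):
    K=np.array(c['camera_matrix']);R=np.array(c['R']);t=np.array(c['t'])
    d=R.T@np.linalg.solve(K,[u,v,1.]);o=-R.T@t
    return o+d*(z-o[2])/d[2]
def proj(c,X):
    p=np.array(c['camera_matrix'])@(np.array(c['R'])@np.array(X)+np.array(c['t']));return p[:2]/p[2]
E
python3 - <<'E'
from h import *
a=cap('top','top1.png');b=cap('scene','scene1.png')
for c in (a,b): print(np.array(c['camera_matrix']).round(1).tolist(),(-np.array(c['R']).T@c['t']).round(3))
s=bot.read_state();print(s['tcp_rot'],s['force'],s['opening'],s['time_s'],bot.grip_point_offset)
E
```

```text
pics
[[565.2, 0.0, 323.0], [0.0, 565.2, 242.5], [0.0, 0.0, 1.0]] [0.425 0.131 1.144]
[[516.3, 0.0, 335.2], [0.0, 516.3, 238.1], [0.0, 0.0, 1.0]] [-0.029  0.42   0.765]
[[ 9.42816701e-01  3.33311517e-01 -3.18469901e-04]
 [ 3.33311485e-01 -9.42814746e-01  1.95144158e-03]
 [ 3.50179834e-04 -1.94600139e-03 -9.99998045e-01]] [-0.31221485  0.21859161 -0.10747292] 1.0032323990069716 0.1 0.0187
```

View pics/top1.png

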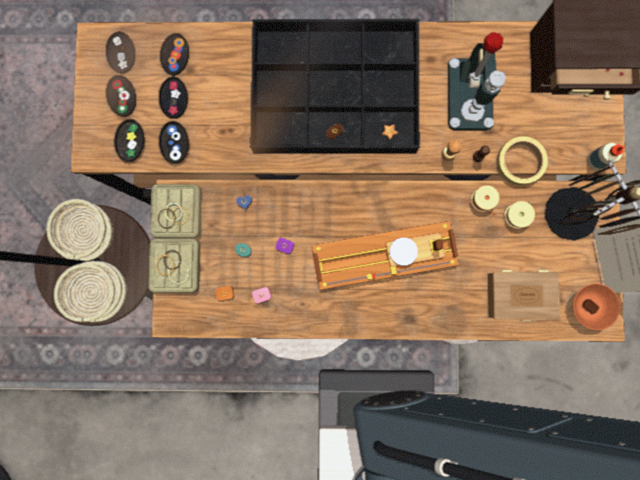

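View pics/scene1.png

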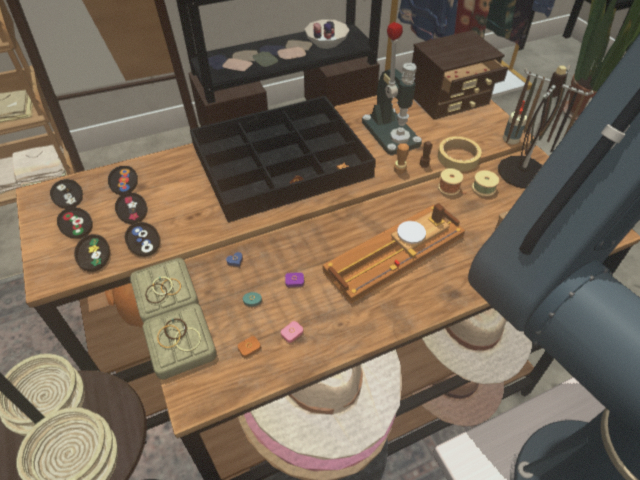

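Top view: tan/orange-brown charm at (224,293). It could be confused with pink (261,296), purple (285,246), teal (242,250) or blue (244,202). Slide: grip ~(437,246), platform (403,251), red marker ~(370,276). I'll check these in one close crop and measure by colour.

```bash
python3 - <<'E'
from h import *
c=cap('top');im=c['color']
A=cv2.resize(im[275:312,205:285],None,fx=8,fy=8,interpolation=cv2.INTER_CUBIC)
B=cv2.resize(im[215:297,305:465],None,fx=5,fy=5,interpolation=cv2.INTER_CUBIC)
o=np.zeros((600,800,3),np.uint8);o[:410]=B; A=cv2.resize(A,(400,185));o[412:597,:400]=A
cv2.imwrite('pics/crop1.png',o[:,:,::-1])
hsv=cv2.cvtColor(im,cv2.COLOR_RGB2HSV)
def comps(m,roi,n,z):
    u0,u1,v0,v1=roi;mm=np.zeros_like(m);mm[v0:v1,u0:u1]=m[v0:v1,u0:u1]
    k,l,s,ce=cv2.connectedComponentsWithStats(mm)
    for i in range(1,k):
        if s[i,4]>8:
            pts=np.argwhere(l==i)[:,::-1].astype(np.float32);print(n,s[i,4],ce[i].round(1),cv2.minAreaRect(pts),ray(c,*ce[i],z).round(4))
comps(cv2.inRange(hsv,(5,170,120),(18,255,255)),(210,240,280,306),'tan',.010)
comps(cv2.inRange(hsv,(0,0,200),(180,50,255)),(380,425,230,270),'plat',.044)
comps(cv2.inRange(hsv,(0,190,120),(5,255,255)),(350,390,265,285),'mark',.035)
print(hsv[293,224],hsv[276,369],hsv[246,437],hsv[285,215])
E
```

```text
tan 180 [224.3 292.9] ((224.21153259277344, 293.0577087402344), (12.355317115783691, 16.081523895263672), 78.69007110595703) [0.415  0.3523 0.01  ]
plat 607 [403.3 251. ] ((403.5, 251.0), (26.0, 27.0), 90.0) [ 0.499  -0.0022  0.044 ]
[ 13 177 221] [ 26 152 241] [ 11 169 121] [ 14 113 198]
```

View pics/crop1.png

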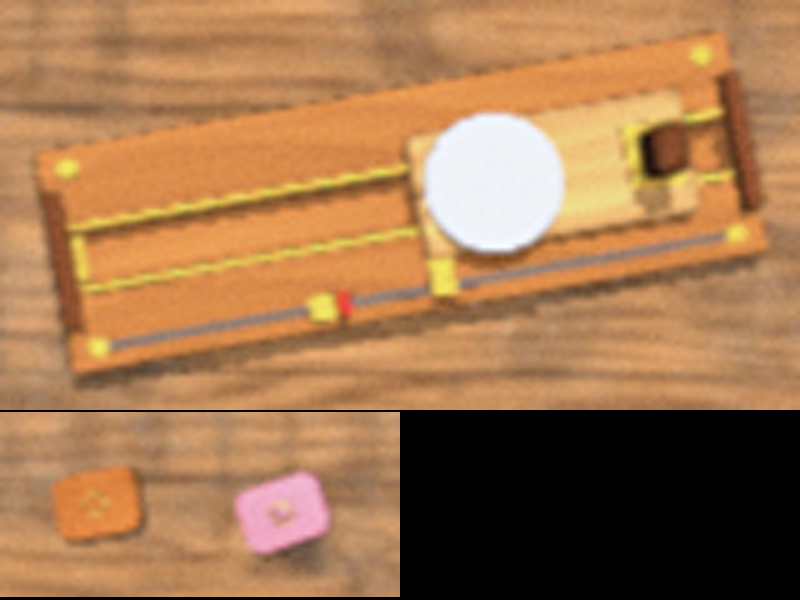

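The crop confirms the choice: tan is at crop (98,505), pink is separate. The slide shows the platform at (495,183), grip top (668,145), red marker (345,303) and ear (443,278). The push direction is image-left, about world +y.

```bash
python3 - <<'E'
from h import *
c=cap('top')
q=lambda u,v,z:ray(c,305+u/5,215+v/5,z)
P=[q(*p,.022) for p in[(38,155),(722,33),(768,245),(75,375)]]
print(np.round(P,4)); ctr=np.mean(P,0);print('ctr',ctr)
ax=(P[0]+P[3]-P[1]-P[2])/2;print('len',np.linalg.norm(ax),'yaw of y axis',np.degrees(np.arctan2(ax[1],ax[0])), np.linalg.norm((P[0]+P[1]-P[2]-P[3])/2))
pl=ray(c,403.4,251,.044);g=q(668,145,.074)
y=ax[:2]/np.linalg.norm(ax[:2]);x=np.array([y[1],-y[0]])
for n,p in dict(plat=pl,grip=g,mark=q(352,303,.035),ear=q(430,278,.034)).items():
    d=(p-ctr)[:2];print(n,p.round(4),'base x,y',(d@x).round(4),(d@y).round(4))
print('grip from plat',(pl[:2]-.065*y))
tan=ray(c,224.3,292.9,.01)
for a in(78.69,):
  r=np.radians(a+180-90+0)
b=cv2.boxPoints(((224.2,293.06),(12.355,16.08),78.69));W=[ray(c,*p,.01)[:2] for p in b]
for i in range(2):
  e=W[i+1]-W[i];print(np.linalg.norm(e)*1e3,np.degrees(np.arctan2(e[1],e[0])))
E
```

```text
[[ 0.5094  0.1753  0.022 ]
 [ 0.5596 -0.0964  0.022 ]
 [ 0.4754 -0.1136  0.022 ]
 [ 0.4222  0.1599  0.022 ]]
ctr [0.49165731 0.03129546 0.022     ]
len 0.27749083018158105 yaw of y axis 100.72639456068481 0.08724778972843145
plat [ 0.499  -0.0023  0.044 ] base x,y 0.001 -0.0344
grip [ 0.5107 -0.0651  0.074 ] base x,y 0.0007 -0.0983
mark [0.4511 0.0514 0.035 ] base x,y -0.0361 0.0273
ear [0.4611 0.0209 0.034 ] base x,y -0.032 -0.0046
grip from plat [ 0.5111145  -0.06617153]
32.30914586402634 -78.33267961338998
24.75769134041749 -167.48429145932477
```

Measurements agree with the given sizes: base 277×87 mm, yaw 10.7°, and grip to platform about 64 mm. Next is the approach.

```bash
cat >> h.py <<'E'
def go(P,yaw):
    "tool-frame offset and dr to TCP P with tool y at world angle yaw (deg), pointing down"
    from scipy.spatial.transform import Rotation as Ro
    s=bot.read_state();R=np.array(s['tcp_rot']);a=np.radians(yaw)
    y=np.array([np.cos(a),np.sin(a),0]);z=np.array([0,0,-1.]);T=np.c_[np.cross(y,z),y,z]
    print('off',(R.T@(np.array(P)-s['position'])).round(4),'dr',Ro.from_matrix(R.T@T).as_rotvec(degrees=True).round(2),'pos',np.round(s['position'],4),'t',s['time_s'],'j',np.round(s['joint_positions'],1),'F',np.round(s['force'],2))
E
python3 -c "
from h import *
go([.511,-.0655,.2],10.7)"
```

```text
off [ 0.4599 -0.3924  0.0226] dr [-5.000e-02 -7.000e-02 -8.123e+01] pos [ 0.2083 -0.5888  0.2219] t 0.2 j [-80.8  30.3  82.1  -0.   67.7 -10.2] F [-0.34 -0.42 -0.24]
```

Call:
servo_tool(
  targets=[
    {"offset":[0.46,-0.392,0.023],"dr":[0,0,-81.2]},
    {"offset":[0.46,-0.392,0.023],"dr":[0,0,-81.2]},
    {"offset":[0.46,-0.392,0.023],"dr":[0,0,-81.2]},
    {"offset":[0.46,-0.392,0.023],"dr":[0,0,-81.2]},
    {"offset":[0.46,-0.392,0.023],"dr":[0,0,-81.2]},
    {"offset":[0.46,-0.392,0.023],"dr":[0,0,-81.2]},
    {"offset":[0.46,-0.392,0.023],"dr":[0,0,-81.2]},
    {"offset":[0.46,-0.392,0.023],"dr":[0,0,-81.2]},
    {"offset":[0.46,-0.392,0.023],"dr":[0,0,-81.2]},
    {"offset":[0.46,-0.392,0.023],"dr":[0,0,-81.2]},
    {"offset":[0.46,-0.392,0.023],"dr":[0,0,-81.2]},
    {"offset":[0.46,-0.392,0.023],"dr":[0,0,-81.2]},
    {"offset":[0.46,-0.392,0.023],"dr":[0,0,-81.2]},
    {"offset":[0.46,-0.392,0.023],"dr":[0,0,-81.2]},
    {"offset":[0.46,-0.392,0.023],"dr":[0,0,-81.2]},
    {"offset":[0.46,-0.392,0.023],"dr":[0,0,-81.2]},
    {"offset":[0.46,-0.392,0.023],"dr":[0,0,-81.2]},
    {"offset":[0.46,-0.392,0.023],"dr":[0,0,-81.2]},
    {"offset":[0.46,-0.392,0.023],"dr":[0,0,-81.2]},
    {"offset":[0.46,-0.392,0.023],"dr":[0,0,-81.2]},
  ],
  gripper=-1,
)

```text
time_s: 1.87
position: [0.5109, -0.0676, 0.1996]
tcp_rot: [[-0.183, 0.983, -0.0], [0.983, 0.183, -0.0], [-0.0, -0.0, -1.0]]
force: [0.2, 0.5, -0.3]
opening: 1.001
grasp_force: 0.0
```

```bash
python3 -c "
from h import *
go([.511,-.0655,.1],10.7)
c=cap('wrist','w1.png');print(c['camera_matrix'],(-np.array(c['R']).T@c['t']).round(3))
print(c['R']@np.array([.511,-.0655,.074])+c['t'])"
```

```text
off [0.002  0.0005 0.0996] dr [-0.02  0.   -0.16] pos [ 0.5109 -0.0676  0.1996] t 1.8667 j [-20.   23.6  99.1  -0.   57.3 -30.5] F [ 0.23  0.49 -0.26]
[[371.64829954   0.         321.56133729]
 [  0.         371.64829954 251.95273255]
 [  0.           0.           1.        ]] [0.498 0.003 0.361]
[ 0.00070907 -0.00737726  0.29573436]
```

View pics/w1.png

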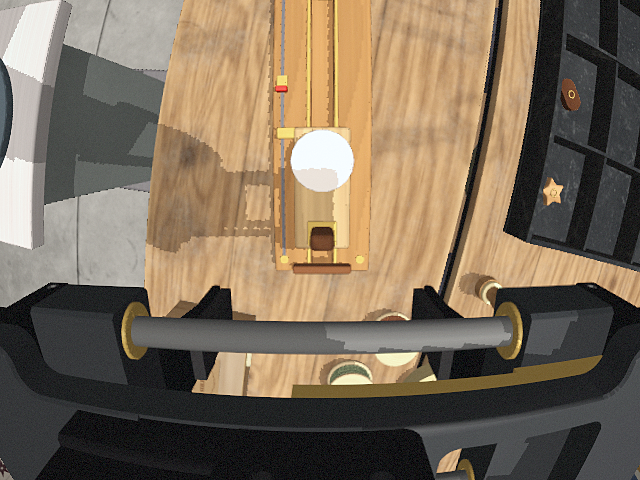

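The wrist view shows the grip top at (321,240), against (322,243) predicted. The platform is at (322,161), the marker (281,88) and the ear (286,133). Descending and pinching.

Call:
servo_tool(
  targets=[
    {"offset":[0.0015,0,0.04],"dr":[0,0,0]},
    {"offset":[0.0015,0,0.08],"dr":[0,0,0]},
    {"offset":[0.0015,0,0.115],"dr":[0,0,0]},
    {"offset":[0.0015,0,0.14],"dr":[0,0,0]},
    {"offset":[0.0015,0,0.153],"dr":[0,0,0]},
    {"offset":[0.0015,0,0.153],"dr":[0,0,0]},
  ],
)

```text
time_s: 2.42
position: [0.5088, -0.0652, 0.0437]
tcp_rot: [[-0.183, 0.983, -0.006], [0.983, 0.183, 0.002], [0.003, -0.006, -1.0]]
force: [-0.1, 0.3, -0.1]
opening: 0.999
grasp_force: 0.0
```

Call:
servo_tool(
  targets=[
    {"offset":[0,0,0],"dr":[0,0,0]},
    {"offset":[0,0,0],"dr":[0,0,0]},
    {"offset":[0,0,0],"dr":[0,0,0]},
    {"offset":[0,0,0],"dr":[0,0,0]},
    {"offset":[0,0,0],"dr":[0,0,0]},
    {"offset":[0,0,0],"dr":[0,0,0]},
    {"offset":[0,0,0],"dr":[0,0,0]},
    {"offset":[0,0,0],"dr":[0,0,0]},
    {"offset":[0,0,0],"dr":[0,0,0]},
    {"offset":[0,0,0],"dr":[0,0,0]},
  ],
  gripper=1,
)

```text
time_s: 3.25
position: [0.5111, -0.0648, 0.0466]
tcp_rot: [[-0.185, 0.983, -0.0], [0.983, 0.185, 0.0], [0.0, -0.0, -1.0]]
force: [-0.2, -0.2, 0.7]
opening: 0.326
grasp_force: 0.0
```

Call:
servo_tool(
  targets=[
    {"offset":[0,0,0],"dr":[0,0,0]},
    {"offset":[0,0,0],"dr":[0,0,0]},
    {"offset":[0,0,0],"dr":[0,0,0]},
    {"offset":[0,0,0],"dr":[0,0,0]},
    {"offset":[0,0,0],"dr":[0,0,0]},
  ],
)

```text
time_s: 3.67
position: [0.5104, -0.0647, 0.0465]
tcp_rot: [[-0.185, 0.983, -0.001], [0.983, 0.185, 0.0], [0.001, -0.001, -1.0]]
force: [-2.6, -1.7, 1.5]
opening: 0.228
grasp_force: 30.0
```

Call:
servo_tool(
  targets=[
    {"offset":[0.003,0,0],"dr":[0,0,0]},
    {"offset":[0.008,0,0],"dr":[0,0,0]},
    {"offset":[0.014,0,0],"dr":[0,0,0]},
    {"offset":[0.02,0,0],"dr":[0,0,0]},
    {"offset":[0.026,0,0],"dr":[0,0,0]},
    {"offset":[0.032,0,0],"dr":[0,0,0]},
    {"offset":[0.038,0,0],"dr":[0,0,0]},
    {"offset":[0.044,0,0],"dr":[0,0,0]},
    {"offset":[0.05,0,0],"dr":[0,0,0]},
    {"offset":[0.055,0,0],"dr":[0,0,0]},
    {"offset":[0.058,0,0],"dr":[0,0,0]},
    {"offset":[0.06,0,0],"dr":[0,0,0]},
    {"offset":[0.06,0,0],"dr":[0,0,0]},
  ],
)

```text
time_s: 4.75
position: [0.4995, -0.005, 0.0465]
tcp_rot: [[-0.185, 0.983, -0.001], [0.983, 0.185, 0.001], [0.001, -0.001, -1.0]]
force: [-4.0, 0.2, 1.6]
opening: 0.225
grasp_force: 30.0
```

```bash
cat > f.py <<'E'
from h import *
s=bot.read_state();R=np.array(s['tcp_rot']);a=np.radians(100.7);u=np.array([np.cos(a),np.sin(a),0])
print(s['time_s'],'travel mm',1e3*u@(s['position']-np.array([.5104,-.0647,.0465])),'F along,lat,z',np.round([u@s['force'],np.dot([u[1],-u[0],0],s['force']),s['force'][2]],2),s['grasp_force'])
E
python3 f.py
```

```text
4.75 travel mm 60.650383273348 F along,lat,z [ 0.9  -3.86  1.63] 29.993432736955583
```

Call:
servo_tool(
  targets=[
    {"offset":[0.001,-0.0005,0],"dr":[0,0,0]},
    {"offset":[0.002,-0.0005,0],"dr":[0,0,0]},
    {"offset":[0.003,-0.0005,0],"dr":[0,0,0]},
    {"offset":[0.004,-0.0005,0],"dr":[0,0,0]},
    {"offset":[0.005,-0.0005,0],"dr":[0,0,0]},
  ],
)

```text
time_s: 5.17
position: [0.4988, -0.0013, 0.0465]
tcp_rot: [[-0.185, 0.983, 0.0], [0.983, 0.185, -0.0], [-0.0, 0.0, -1.0]]
force: [-2.6, -4.9, -0.8]
opening: 0.226
grasp_force: 30.0
```

```bash
python3 f.py
```

```text
5.1667 travel mm 64.44400263979622 F along,lat,z [-4.3  -3.46 -0.79] 29.99621202237904
```

Call:
servo_tool(
  targets=[
    {"offset":[0.001,-0.0003,0],"dr":[0,0,0]},
    {"offset":[0.002,-0.0003,0],"dr":[0,0,0]},
    {"offset":[0.003,-0.0003,0],"dr":[0,0,0]},
    {"offset":[0.004,-0.0003,0],"dr":[0,0,0]},
    {"offset":[0.005,-0.0003,0],"dr":[0,0,0]},
  ],
)

```text
time_s: 5.58
position: [0.4981, 0.0024, 0.0465]
tcp_rot: [[-0.186, 0.983, 0.001], [0.983, 0.186, -0.002], [-0.002, 0.001, -1.0]]
force: [-2.1, -10.0, -2.5]
opening: 0.225
grasp_force: 30.0
```

```bash
python3 f.py
```

```text
5.5833 travel mm 68.24359310474655 F along,lat,z [-9.44 -3.89 -2.51] 30.00450750812888
```

Spring is now about 6–8 N above drag: clearly tight and well under forcing. Backing off.

Call:
servo_tool(
  targets=[
    {"offset":[-0.003,0,0],"dr":[0,0,0]},
    {"offset":[-0.006,0,0],"dr":[0,0,0]},
    {"offset":[-0.009,0,0],"dr":[0,0,0]},
    {"offset":[-0.012,0,0],"dr":[0,0,0]},
    {"offset":[-0.0145,0,0],"dr":[0,0,0]},
    {"offset":[-0.016,0,0],"dr":[0,0,0]},
    {"offset":[-0.016,0,0],"dr":[0,0,0]},
    {"offset":[-0.016,0,0],"dr":[0,0,0]},
  ],
)

```text
time_s: 6.25
position: [0.5008, -0.0122, 0.0465]
tcp_rot: [[-0.185, 0.983, 0.001], [0.983, 0.185, -0.0], [-0.001, 0.001, -1.0]]
force: [-0.9, -0.9, -4.3]
opening: 0.225
grasp_force: 30.0
```

```bash
python3 f.py; python3 - <<'E'
from h import *
c=cap('wrist');im=c['color'];cv2.imwrite('pics/w2.png',cv2.resize(im[40:300,200:440],(720,780))[:600,:,::-1])
c=cap('top');im=c['color'][215:297,305:465];cv2.imwrite('pics/t2.png',cv2.resize(im,None,fx=5,fy=5,interpolation=cv2.INTER_CUBIC)[:,:,::-1])
E
```

```text
6.25 travel mm 53.35224574181984 F along,lat,z [-0.75 -1.07 -4.32] 29.998571136966348
```

View pics/w2.png

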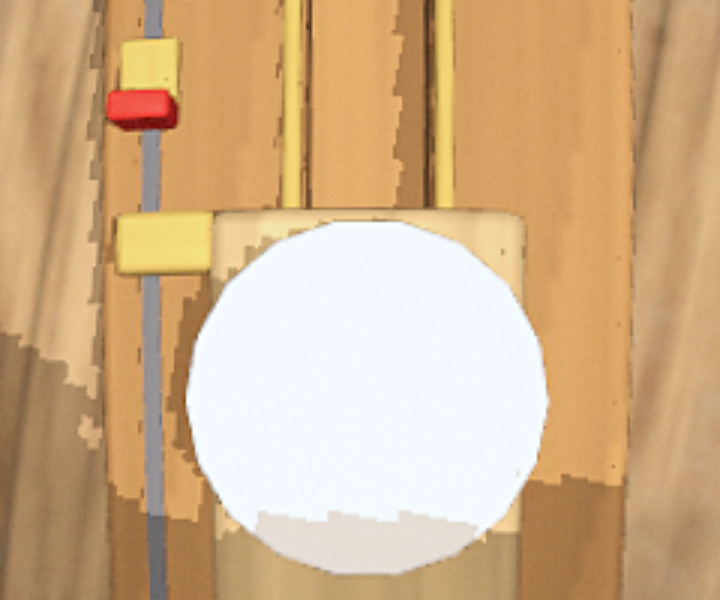

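The wrist crop shows the marker's back-top edge at y≈118, the ear front at y≈213, and about 6.4 px/mm, so the gap is ≈15 mm. This agrees with the TCP (14.9). Releasing and lifting.

Call:
servo_tool(
  targets=[
    {"offset":[0,0,0],"dr":[0,0,0]},
    {"offset":[0,0,0],"dr":[0,0,0]},
    {"offset":[0,0,0],"dr":[0,0,0]},
    {"offset":[0,0,0],"dr":[0,0,0]},
    {"offset":[0,0,0],"dr":[0,0,0]},
    {"offset":[0,0,-0.01],"dr":[0,0,0]},
    {"offset":[0,0,-0.04],"dr":[0,0,0]},
    {"offset":[0,0,-0.08],"dr":[0,0,0]},
    {"offset":[0,0,-0.11],"dr":[0,0,0]},
    {"offset":[0,0,-0.11],"dr":[0,0,0]},
  ],
  gripper=-0.2,
)

```text
time_s: 7.18
position: [0.5043, -0.0127, 0.1627]
tcp_rot: [[-0.185, 0.983, 0.012], [0.983, 0.185, -0.003], [-0.005, 0.012, -1.0]]
force: [0.7, 0.4, 0.1]
opening: 0.601
grasp_force: 0.0
```

```bash
python3 -c "
from h import *
cap('wrist','w3.png')
go([.415,.352,.12],11.6)"
```

```text
off [ 0.3745 -0.0191  0.0388] dr [ 0.46  0.22 -0.92] pos [ 0.5028 -0.0124  0.1604] t 7.2333 j [-14.2  26.  103.4   0.   50.1 -24.9] F [-0.84  0.23 -0.28]
```

Call:
servo_tool(
  targets=[
    {"offset":[0.374,-0.018,0.035],"dr":[0,0,-0.9]},
    {"offset":[0.374,-0.018,0.035],"dr":[0,0,-0.9]},
    {"offset":[0.374,-0.018,0.035],"dr":[0,0,-0.9]},
    {"offset":[0.374,-0.018,0.035],"dr":[0,0,-0.9]},
    {"offset":[0.374,-0.018,0.035],"dr":[0,0,-0.9]},
    {"offset":[0.374,-0.018,0.035],"dr":[0,0,-0.9]},
    {"offset":[0.374,-0.018,0.035],"dr":[0,0,-0.9]},
    {"offset":[0.374,-0.018,0.035],"dr":[0,0,-0.9]},
    {"offset":[0.374,-0.018,0.035],"dr":[0,0,-0.9]},
    {"offset":[0.374,-0.018,0.035],"dr":[0,0,-0.9]},
    {"offset":[0.374,-0.018,0.035],"dr":[0,0,-0.9]},
    {"offset":[0.374,-0.018,0.035],"dr":[0,0,-0.9]},
    {"offset":[0.374,-0.018,0.035],"dr":[0,0,-0.9]},
    {"offset":[0.374,-0.018,0.035],"dr":[0,0,-0.9]},
  ],
)

```text
time_s: 8.4
position: [0.4137, 0.3507, 0.1214]
tcp_rot: [[-0.198, 0.98, -0.001], [0.98, 0.198, -0.001], [-0.0, -0.001, -1.0]]
force: [0.2, 0.1, -0.1]
opening: 0.599
grasp_force: 0.0
```

```bash
cat >> h.py <<'E'
def fish(c,u,v,z):
    K=np.array(c['camera_matrix']);R=np.array(c['R']);t=np.array(c['t'])
    x,y=(u-K[0,2])/K[0,0],(v-K[1,2])/K[1,1];r=np.hypot(x,y)+1e-9
    d=R.T@np.array([x/r*np.sin(r),y/r*np.sin(r),np.cos(r)]);o=-R.T@t
    return o+d*(z-o[2])/d[2]
def unfish(c,X):
    K=np.array(c['camera_matrix']);p=c['R']@np.array(X)+c['t'];n=np.hypot(p[0],p[1]);th=np.arctan2(n,p[2])
    return K[:2,2]+K[0,0]*th*p[:2]/(n+1e-9)
E
python3 - <<'E'
from h import *
go([.415,.352,.01],11.6)
c=cap('wrist','w4.png');im=c['color'];hsv=cv2.cvtColor(im,cv2.COLOR_RGB2HSV)
e=unfish(c,[.415,.352,.01]);print('pred',e)
m=cv2.inRange(hsv,(5,165,80),(18,255,255));k,l,s,ce=cv2.connectedComponentsWithStats(m)
for i in range(1,k):
  if s[i,4]>150:
    p=np.argwhere(l==i)[:,::-1].astype(np.float32);r=cv2.minAreaRect(p);print(s[i],ce[i],r)
    if np.hypot(*(ce[i]-e))<60:
      W=[fish(c,*q,.01)[:2] for q in cv2.boxPoints(r)];print('centre',np.mean(W,0).round(4))
      for j in range(2):
        d=W[j+1]-W[j];print(np.linalg.norm(d),np.degrees(np.arctan2(d[1],d[0])))
E
```

```text
off [0.0011 0.0016 0.1114] dr [-0.05  0.03 -0.17] pos [0.4137 0.3507 0.1214] t 8.4 j [28.5 32.2 99.3 -0.  48.6 17.1] F [ 0.21  0.14 -0.06]
pred [323.8397973  248.28281345]
```

View pics/w4.png

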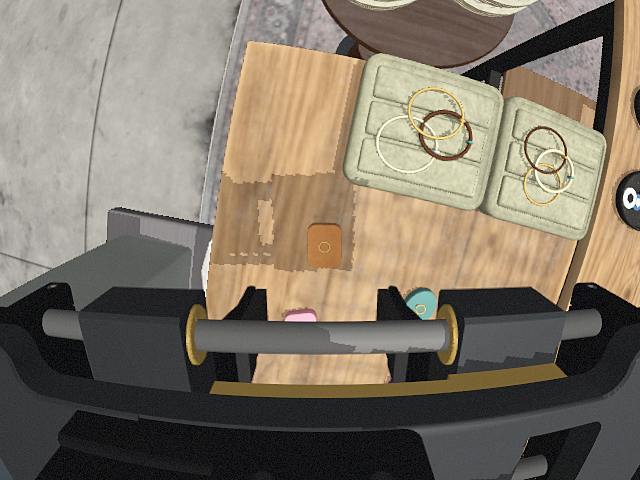

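The wrist view shows the tan charm at (324.5,246), aligned with the tool; predicted (324,248). Teal (420,303) and pink (300,318) are clear.

```bash
python3 - <<'E'
from h import *
c=cap('wrist')
for q in [(324.5,246),(308,246),(342,246),(324.5,224),(324.5,269)]: print(fish(c,*q,.01).round(4))
go(fish(c,324.5,246,.01)*[1,1,.3],11.6)
E
```

```text
[0.4153 0.3539 0.01  ]
[0.4031 0.3515 0.01  ]
[0.4284 0.3566 0.01  ]
[0.412  0.3706 0.01  ]
[0.419 0.336 0.01 ]
off [0.0027 0.002  0.1186] dr [-0.01  0.01 -0.17] pos [0.414  0.3509 0.1216] t 8.5 j [28.5 32.2 99.3 -0.  48.6 17.1] F [0.33 0.27 0.01]
```

Call:
servo_tool(
  targets=[
    {"offset":[0.0022,0.0018,0.035],"dr":[0,0,0]},
    {"offset":[0.0022,0.0018,0.07],"dr":[0,0,0]},
    {"offset":[0.0022,0.0018,0.095],"dr":[0,0,0]},
    {"offset":[0.0022,0.0018,0.11],"dr":[0,0,0]},
    {"offset":[0.0022,0.0018,0.1165],"dr":[0,0,0]},
    {"offset":[0.0022,0.0018,0.1185],"dr":[0,0,0]},
    {"offset":[0.0022,0.0018,0.1185],"dr":[0,0,0]},
    {"offset":[0.0022,0.0018,0.1185],"dr":[0,0,0]},
  ],
)

```text
time_s: 9.17
position: [0.4157, 0.355, 0.0041]
tcp_rot: [[-0.2, 0.98, 0.002], [0.98, 0.2, 0.001], [0.001, 0.002, -1.0]]
force: [0.5, 0.5, 0.3]
opening: 0.6
grasp_force: 0.0
```

Call:
servo_tool(
  targets=[
    {"offset":[0,0,0],"dr":[0,0,0]},
    {"offset":[0,0,0],"dr":[0,0,0]},
    {"offset":[0,0,0],"dr":[0,0,0]},
    {"offset":[0,0,0],"dr":[0,0,0]},
    {"offset":[0,0,0],"dr":[0,0,0]},
    {"offset":[0,0,0],"dr":[0,0,0]},
    {"offset":[0,0,0],"dr":[0,0,0]},
    {"offset":[0,0,0],"dr":[0,0,0]},
    {"offset":[0,0,0],"dr":[0,0,0]},
  ],
  gripper=1,
)

```text
time_s: 9.92
position: [0.4148, 0.3549, 0.0034]
tcp_rot: [[-0.201, 0.98, 0.0], [0.98, 0.201, 0.0], [0.0, 0.0, -1.0]]
force: [-1.2, 0.2, 4.7]
opening: 0.292
grasp_force: 29.9
```

Call:
servo_tool(
  targets=[
    {"offset":[0,0,-0.01],"dr":[0,0,0]},
    {"offset":[0,0,-0.04],"dr":[0,0,0]},
    {"offset":[0,0,-0.075],"dr":[0,0,0]},
    {"offset":[0,0,-0.11],"dr":[0,0,0]},
    {"offset":[0,0,-0.117],"dr":[0,0,0]},
    {"offset":[0,0,-0.117],"dr":[0,0,0]},
    {"offset":[0,0,-0.117],"dr":[0,0,0]},
  ],
)

```text
time_s: 10.5
position: [0.4144, 0.3546, 0.1202]
tcp_rot: [[-0.201, 0.98, 0.0], [0.98, 0.201, 0.0], [0.0, 0.0, -1.0]]
force: [0.5, -0.1, -0.2]
opening: 0.29
grasp_force: 29.9
```

```bash
python3 - <<'E'
from h import *
c=cap('wrist','w5.png');t=cap('top')
im=t['color'];hsv=cv2.cvtColor(im,cv2.COLOR_RGB2HSV)
m=cv2.inRange(hsv,(0,0,190),(180,60,255));m[:, :340]=0;m[:,425:]=0;m[:225]=0;m[275:]=0
k,l,s,ce=cv2.connectedComponentsWithStats(m)
for i in range(1,k):
  if s[i,4]>200:print(s[i],ce[i],ray(t,*ce[i],.044))
B=cv2.resize(im[215:297,305:465],None,fx=4,fy=4,interpolation=cv2.INTER_CUBIC)
A=cv2.resize(c['color'][200:380,200:440],(360,270))
o=np.zeros((600,640,3),np.uint8);o[:328]=B;o[328:598,:360]=A
cv2.imwrite('pics/m5.png',o[:,:,::-1])
go([.4875,.052,.12],10.7)
E
```

```text
[362 242  29  28 627] [376.22807018 255.86443381] [0.48923454 0.05044049 0.044     ]
off [-0.3107  0.012  -0.0011] dr [-0.19  0.06  0.87] pos [0.4135 0.354  0.1186] t 10.6 j [28.8 32.6 99.  -0.  48.6 17.2] F [-0.19  0.33 -0.55]
```

View pics/m5.png

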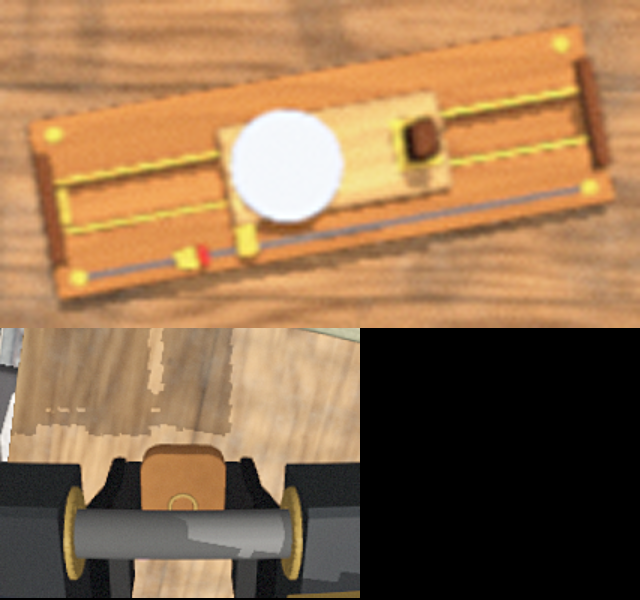

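Charm is held, and the gap is still intact. Locating the charm in the hand to set the placing offset.

```bash
python3 - <<'E'
from h import *
c=cap('wrist');s=bot.read_state();R=np.array(s['tcp_rot']);p=np.array(s['position'])
im=c['color'];hsv=cv2.cvtColor(im,cv2.COLOR_RGB2HSV)[260:325,280:365]
m=cv2.inRange(hsv,(5,150,90),(18,255,255));q=np.argwhere(m);print('rows',q.min(0)+[260,280],q.max(0)+[260,280])
zt=p[2]-.003+.0105
for n,uv in dict(ring=(321.3,318),front=(321.5,282.5)).items(): print(n,1e3*(R.T@(fish(c,*uv,zt)-p)))
go([.489,.051,.12],10.7)
E
```

```text
rows [278 294] [320 350]
ring [-0.95205749 -0.2877872  -7.49783607]
front [16.39324023 -0.17723937 -7.51893954]
off [-0.312   0.0133 -0.0013] dr [-0.22  0.07  0.86] pos [0.4135 0.354  0.1183] t 10.65 j [28.8 32.6 99.  -0.  48.6 17.2] F [-0.28  0.01 -0.71]
```

Call:
servo_tool(
  targets=[
    {"offset":[-0.311,0.0125,0],"dr":[0,0,0.9]},
    {"offset":[-0.311,0.0125,0],"dr":[0,0,0.9]},
    {"offset":[-0.311,0.0125,0],"dr":[0,0,0.9]},
    {"offset":[-0.311,0.0125,0],"dr":[0,0,0.9]},
    {"offset":[-0.311,0.0125,0],"dr":[0,0,0.9]},
    {"offset":[-0.311,0.0125,0],"dr":[0,0,0.9]},
    {"offset":[-0.311,0.0125,0],"dr":[0,0,0.9]},
    {"offset":[-0.311,0.0125,0],"dr":[0,0,0.9]},
    {"offset":[-0.311,0.0125,0],"dr":[0,0,0.9]},
    {"offset":[-0.311,0.0125,0],"dr":[0,0,0.9]},
    {"offset":[-0.311,0.0125,0],"dr":[0,0,0.9]},
    {"offset":[-0.311,0.0125,0],"dr":[0,0,0.9]},
    {"offset":[-0.311,0.0125,0],"dr":[0,0,0.9]},
    {"offset":[-0.311,0.0125,0],"dr":[0,0,0.9]},
  ],
)

```text
time_s: 11.82
position: [0.4888, 0.0539, 0.1199]
tcp_rot: [[-0.187, 0.982, -0.001], [0.982, 0.187, 0.0], [0.0, -0.001, -1.0]]
force: [0.1, 0.1, 0.2]
opening: 0.293
grasp_force: 29.9
```

```bash
python3 - <<'E'
from h import *
s=bot.read_state()
go([.489,.051,.0475],10.7)
c=cap('wrist');im=c['color'];hsv=cv2.cvtColor(im,cv2.COLOR_RGB2HSV)
print('pred plat',unfish(c,[.489,.051,.044]))
m=cv2.inRange(hsv,(0,0,150),(180,45,255));m[:200]=0;m[330:]=0;m[:,:250]=0;m[:,400:]=0
k,l,st,ce=cv2.connectedComponentsWithStats(m)
for i in range(1,k):
  if st[i,4]>100: print(st[i],fish(c,st[i,0],st[i,1]+20,.044))
cv2.imwrite('pics/w6.png',cv2.resize(im[130:400,170:470],(600,540))[:,:,::-1])
E
```

```text
off [-0.0029 -0.0003  0.0724] dr [-0.03 -0.01  0.1 ] pos [0.4888 0.0539 0.1199] t 11.8167 j [ -6.8  29.4 106.5   0.   44.1 -17.6] F [0.15 0.09 0.16]
pred plat [321.35577516 267.37639586]
[ 282  228   79   61 3479] [0.46084978 0.05933183 0.044     ]
```

View pics/w6.png

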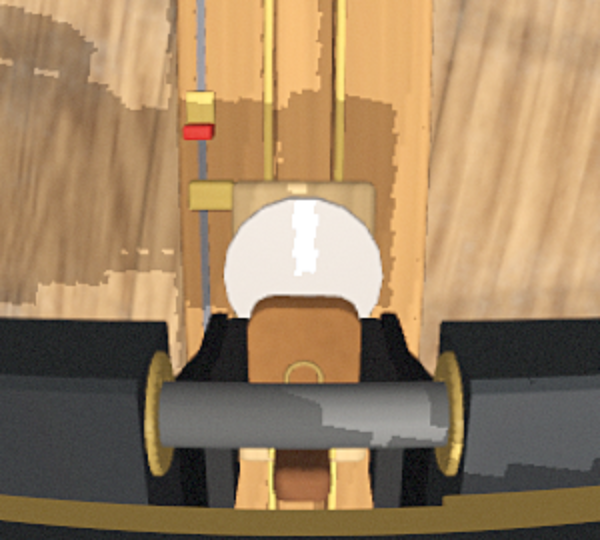

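Wrist view: the platform centre is measured at (321.5,267.5), exactly as predicted from (0.489,0.051). Correcting by −2 mm and lowering.

Call:
servo_tool(
  targets=[
    {"offset":[-0.002,-0.0002,0.02],"dr":[0,0,0]},
    {"offset":[-0.002,-0.0002,0.04],"dr":[0,0,0]},
    {"offset":[-0.002,-0.0002,0.055],"dr":[0,0,0]},
    {"offset":[-0.002,-0.0002,0.064],"dr":[0,0,0]},
    {"offset":[-0.002,-0.0002,0.069],"dr":[0,0,0]},
    {"offset":[-0.002,-0.0002,0.071],"dr":[0,0,0]},
    {"offset":[-0.002,-0.0002,0.072],"dr":[0,0,0]},
    {"offset":[-0.002,-0.0002,0.072],"dr":[0,0,0]},
    {"offset":[-0.002,-0.0002,0.072],"dr":[0,0,0]},
  ],
)

```text
time_s: 12.62
position: [0.49, 0.0506, 0.0487]
tcp_rot: [[-0.185, 0.983, 0.001], [0.983, 0.185, -0.0], [-0.0, 0.001, -1.0]]
force: [0.3, 0.4, -0.3]
opening: 0.288
grasp_force: 29.9
```

```bash
python3 f.py; python3 -c "
from h import *
go([.489,.051,.0475],10.7)"
```

```text
12.6167 travel mm 117.07162902762799 F along,lat,z [ 0.29  0.41 -0.34] 29.88555282354355
off [ 0.0006 -0.0009  0.0012] dr [ 0.08  0.02 -0.03] pos [0.49   0.0506 0.0487] t 12.6167 j [ -7.1  37.2 108.9   0.   33.9 -17.8] F [ 0.35  0.36 -0.34]
```

Call:
servo_tool(
  targets=[
    {"offset":[0.001,-0.0005,0.0003],"dr":[0,0,0]},
    {"offset":[0.001,-0.0005,0.0007],"dr":[0,0,0]},
    {"offset":[0.001,-0.0005,0.0007],"dr":[0,0,0]},
    {"offset":[0.001,-0.0005,0.0007],"dr":[0,0,0]},
  ],
)

```text
time_s: 12.95
position: [0.4889, 0.0515, 0.0476]
tcp_rot: [[-0.185, 0.983, 0.0], [0.983, 0.185, -0.0], [-0.0, 0.0, -1.0]]
force: [0.0, 0.3, -0.2]
opening: 0.294
grasp_force: 29.9
```

Within half a millimetre of the platform. Releasing gently and lifting.

Call:
servo_tool(
  targets=[
    {"offset":[0,0,0],"dr":[0,0,0]},
    {"offset":[0,0,0],"dr":[0,0,0]},
    {"offset":[0,0,0],"dr":[0,0,0]},
    {"offset":[0,0,0],"dr":[0,0,0]},
    {"offset":[0,0,0],"dr":[0,0,0]},
    {"offset":[0,0,-0.005],"dr":[0,0,0]},
    {"offset":[0,0,-0.03],"dr":[0,0,0]},
    {"offset":[0,0,-0.065],"dr":[0,0,0]},
    {"offset":[0,0,-0.1],"dr":[0,0,0]},
    {"offset":[-0.03,0,-0.13],"dr":[0,0,0]},
    {"offset":[-0.06,0,-0.15],"dr":[0,0,0]},
    {"offset":[-0.06,0,-0.15],"dr":[0,0,0]},
    {"offset":[-0.06,0,-0.15],"dr":[0,0,0]},
  ],
  gripper=-0.1,
)

```text
time_s: 14.03
position: [0.5011, -0.0088, 0.1991]
tcp_rot: [[-0.182, 0.983, 0.004], [0.983, 0.182, -0.001], [-0.002, 0.004, -1.0]]
force: [-0.5, 0.5, -0.3]
opening: 0.552
grasp_force: 0.0
```

```bash
python3 - <<'E'
from h import *
c=cap('wrist');im=c['color'];e=unfish(c,[.489,.051,.044]).astype(int);print(e)
u,v=max(e[0]-80,0),max(e[1]-90,0)
cv2.imwrite('pics/w7.png',cv2.resize(im[v:v+150,u:u+160],(640,600),interpolation=cv2.INTER_CUBIC)[:,:,::-1]);print(u,v)
E
```

```text
[319 166]
239 76
```

View pics/w7.png

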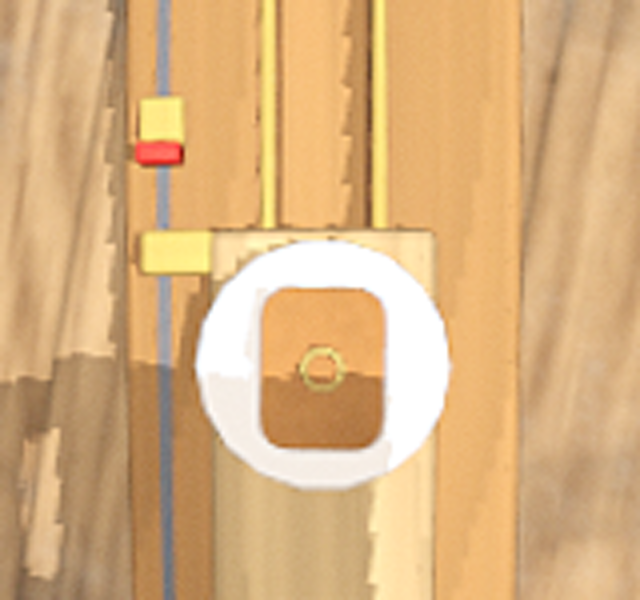

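The charm lies flat, centre (322,369) against platform (323,365), so under 1 mm off. Quick numeric check of the gap.

```bash
python3 - <<'E'
from h import *
c=cap('wrist');im=c['color'].astype(int);P=lambda x,y,z:fish(c,239+x/4,76+y/4,z)
col=im[98:140,239+40];print([(98+i,*p) for i,p in enumerate(col)])
u=np.array([-.186,.983,0])
for a,z in((143,.035),(152,.035),(165,.023)): print(a,z,1e3*u@(P(160,a,z)-P(160,231,.033)))
E
```

```text
[(98, np.int64(218), np.int64(162), np.int64(95)), (99, np.int64(224), np.int64(170), np.int64(104)), (100, np.int64(233), np.int64(178), np.int64(115)), (101, np.int64(208), np.int64(154), np.int64(93)), (102, np.int64(222), np.int64(198), np.int64(106)), (103, np.int64(255), np.int64(242), np.int64(142)), (104, np.int64(255), np.int64(236), np.int64(137)), (105, np.int64(255), np.int64(235), np.int64(137)), (106, np.int64(255), np.int64(234), np.int64(136)), (107, np.int64(255), np.int64(234), np.int64(136)), (108, np.int64(255), np.int64(235), np.int64(139)), (109, np.int64(255), np.int64(234), np.int64(137)), (110, np.int64(255), np.int64(234), np.int64(135)), (111, np.int64(255), np.int64(242), np.int64(143)), (112, np.int64(250), np.int64(227), np.int64(125)), (113, np.int64(244), np.int64(117), np.int64(74)), (114, np.int64(255), np.int64(99), np.int64(89)), (115, np.int64(255), np.int64(105), np.int64(92)), (116, np.int64(255), np.int64(109), np.int64(93)), (117, np.int64(255), np.int64(100), np.int64(89)), (118, np.int64(219), np.int64(43), np.int64(32)), (119, np.int64(170)
[... 453 characters left out ...]
.int64(236), np.int64(178), np.int64(108)), (129, np.int64(234), np.int64(175), np.int64(102)), (130, np.int64(235), np.int64(176), np.int64(106)), (131, np.int64(236), np.int64(178), np.int64(105)), (132, np.int64(236), np.int64(176), np.int64(107)), (133, np.int64(235), np.int64(175), np.int64(107)), (134, np.int64(232), np.int64(172), np.int64(103)), (135, np.int64(235), np.int64(190), np.int64(109)), (136, np.int64(249), np.int64(224), np.int64(125)), (137, np.int64(255), np.int64(239), np.int64(137)), (138, np.int64(255), np.int64(236), np.int64(138)), (139, np.int64(255), np.int64(234), np.int64(137))]
143 0.035 19.329335733586188
152 0.035 17.33117187728447
165 0.023 15.66006563400198
```

Using the image rows (marker back-top edge at ≈117.8, ear front at ≈135.1, ~1.13 px/mm), the gap is ≈15.3 mm. The arm's own reading gave 14.9 mm. Handing in.

```bash
python3 -c "
from h import *
print(ticket.hand_in())"
```

```text
the job is handed in; nothing more can be done
None
```

The job is handed in at about 14 s of the 54 s: I pushed the slide until it ran tight (about 6–8 N above drag) and backed it off, leaving a measured gap of about 15 mm to the marker. The tan charm lies flat on the platform, within about 1 mm of centre, and I left the other charms alone.

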